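# Clamp a sample jar in the eccentric jar holder

## Task

The jar holder was left with its eccentric clamp shut. Turn the clamp's knob back out of the way, stand the red-lidded sample jar (the near one, at the front of the worktop, not the one in the back corner behind the grey case) upright on the holder's plate in its vee, then turn the knob the other way until the off-centre lobe bears firmly on the jar and holds it against both faces of the vee. Let go, and leave the pot and the roll of tape where they are.

Things in the scene. Friction and masses are not known exactly. Their poses are not given: they have to be found in the camera images.
- jar: The near sample jar: clear plastic with a red screw lid (fixed), upright, 0.14 to 0.32 kg. Round: body 65 mm across up to 73 mm above the foot, neck 60 mm, lid 65 mm across from 88 to 99 mm above the foot (its top). Origin: centre of its foot; z up along its axis; yaw does not matter. Take it across the lid from above.
- holder: The jar holder, fixed: aluminium plate 130 mm (x) by 232 mm (y), 12 mm thick; at +y two slick grey upright walls form a 90 degree vee open towards -y (wall tops 56 mm above the worktop); at -y the eccentric clamp. Origin: on the worktop, under the centre of a jar that touches both walls; z up. The cam's axis is at x = 17, y = -77.5 mm.
- seat (a point): Where the jar's foot centre comes when the jar touches both vee walls: on the plate's top face, 12 mm above the worktop. Axes as the holder's.
- knob (a point): Centre of the knob's black bar grip, on the cam's axis, 77 mm above the worktop, turning with the cam. Bar 72 mm long, 16 mm wide, 30 mm tall (62 to 92 mm above the worktop). At cam value 0 the point's axes are the holder's. The bar's long direction is the point's y axis turned 1.4 rad counter-clockwise (from above), so at cam value 1.4 it lies along the holder's y.
- cam (a joint): Clamp angle, 0 to 2.8 rad, growing clockwise from above. Lobe: polished steel disc, radius 40 mm, centre 18 mm off the axis, 21 to 41 mm above the worktop. At 0 it points away from the seat (open); at 0.9 it clears a seated jar by 16 mm; near 1.85 it first touches one, and 0.6 to 1 N m at the knob then clamps it firmly. Starts shut at 1.95 to 2.3: no jar fits. Drags (0.2 N m), stays where left.
- pot: Bystander: flat white pot with a lid, 90 mm across, 32 mm high, origin centre of its foot.
- tape: Bystander: roll of brown tape lying flat, 94 mm across, 48 mm high, origin centre of its foot.

How it is judged:
By the outcome, as a careful person would: the job done as asked, in the order asked, and still so for the second after the job is handed in, with the robot touching nothing.
It also fails if it takes over 61 s, if anything falls off the work surface, if the arm or the gripper's body presses on something with over 40 N, if the wrist force passes 120 N, or if a joint passes its speed limit or range.

## Robot

A 7-joint arm with a two-finger parallel gripper is mounted at the origin on a cart in front of the work surface, level with it; the furniture and walls round the work are solid. World frame = base frame: x ahead of the robot, y to its left, z up, the work surface at z = 0. Lengths are in mm, angles in rad, forces in N, time in s.
With the tool pointing down it reaches from about 400 to 875 mm from the base axis. Payload 4.4 kg.
Tool frame: the origin (TCP) lies midway between the tips of the shut fingers; the grasp point (between the pads) lies 19 mm behind it; z points along the fingers, y is the line along which they close (so a half turn about z gives the same grasp; the last joint's range is limited). The gripper opens to 85 mm and grips with 20 to 120 N. Pads are 22 mm wide; open, the fingers measure 114 mm over their backs; the gripper's body (76 mm by 85 mm) begins 54 mm behind the grasp point. The pads swing forward as they close: fully open they stand 13 mm farther back than shut.
Start: joints at [1.103, 0.628, 0.038, 1.517, -0.027, 0.996, -0.02], TCP at [254.227, -598.236, 231.313] pointing down, gripper open.
Joint ranges: [-3.06, 3.06], [-0.37, 2.12], [-1.25, 1.32], [0.18, 2.47], [-1.1, 4.24], [0.23, 1.98], [-2.94, 2.94]. Speed limits (rad/s): [2.57, 2.57, 3.14, 3.14, 3.14, 3.14, 3.14].

## Interface

Orientations are given as [roll, pitch, yaw] about the fixed x, y, z axes, in that order (R = Rz(yaw) Ry(pitch) Rx(roll)).
In Python, from cell import monitor, cams, ctrl gives the robot as it stands.
- The arm moves only by the tool drive_tool, never from a script. Its argument "motion" is a list of rows, each an object with "fingers": the opening, from 0 (shut) to 1 (fully open); "linear": the shift along the tool's x, y, z in m, a list of three; "twist": the turn about the tool's z in rad. In form: [{"fingers": fingers, "linear": [x, y, z], "twist": twist}, ...]. A call has 1 to 5 rows; each row shifts and turns the commanded pose from where the row before left it, along the tool's axes as they then stand; what a row does not reach is not made up. A row lasts 1/12 s, in which the tool goes at most 41.7 mm and 7.16 degrees, less where a joint would pass 70% of its speed; a pose out of reach is approached as far as the arm can. A call with a gripper value outside its range is refused whole. The fingers move at their own pace and stop on an object; the grip force is fixed at half the most. Time passes only in rows, so rows that do not move let the fingers close. It gives the time, the measured TCP pose, the force, the opening and the grip force at its end, in the units of the state.
- monitor.read_state(): the state, without advancing time (a new reading comes with each control period).
- cams.get_image(name): name is "side" or "top"; returns a dict with "color" (400x640x3 uint8, blue, green, red), "K" (3x3 intrinsics, pixels), "R" (3x3) and "t" (3): a world point X has camera coordinates R X + t. Camera axes: x right, y down, z forward; pixel columns grow to the right and rows downward; lengths in mm; the calibration is good to about 2 mm. A picture is of the moment at which its call begins. There is no depth.
- ctrl.finish_job(): hands the job in; it is judged then, once.
The state is a dict: "clock": time; "qpos": joint angles; "qd": joint speeds; "tau": joint torques, N m; "eef_pos": TCP position; "tool_rot": TCP orientation; "force": force on the tool from outside, world axes, zero at the start; "torque": the same for the moment, N m; "width": finger opening in mm; "gripper_force": force on a finger pad.
Only numpy, scipy, OpenCV 4.12 (cv2) and the standard library are available. Lean on these libraries where they do the work, as an engineer would, in place of code of your own. Each camera call takes 0.05 s, during which the arm holds its last target. There are 200 camera calls.

## Working session

There is one attempt and no reset: what is moved stays moved. The work goes in short steps, Python scripts to look and compute and a tool call to move; the robot and the scene stay as the last step left them, time stands still between calls to the robot, and variables do not carry over. Pictures are saved under pics/ and viewed, at most 10 in all, crops included, and the job is handed in when it is done.

Besides the shell and the picture viewer there is one more tool, called after "Call:" as name(argument=value, ...), one argument or row to a line, values as JSON. drive_tool: Moves the arm, as the interface text tells. Its arguments: {"type":"object","properties":{"motion":{"type":"array"}},"required":["motion"]}

```bash
mkdir -p pics; python3 - <<'E'
from cell import monitor, cams
import cv2, numpy as np
s=monitor.read_state(); print({k:np.round(v,3).tolist() for k,v in s.items()})
for n in("top","side"):
    d=cams.get_image(n); cv2.imwrite(f"pics/{n}0.png",d["color"]); np.savez(f"pics/{n}0.npz",**d); print(n,d["K"].tolist(),np.round(d["R"],4).tolist(),d["t"])
E
```

```text
{'clock': 0.0, 'qpos': [1.103, 0.629, 0.038, 1.518, -0.027, 0.996, -0.02], 'qd': [0.001, -0.0, -0.001, -0.002, -0.001, 0.001, 0.001], 'tau': [-0.0, -56.34, 1.226, -19.345, 0.011, 0.011, 0.0], 'eef_pos': [254.004, -597.634, 230.387], 'tool_rot': [-3.14, 0.0, 0.402], 'force': [-0.298, -0.083, -0.182], 'torque': [-0.012, 0.013, -0.007], 'gripper_force': 0.0, 'width': 85.745}
top [[452.2257657508337, 0.0, 319.50583430092627], [0.0, 452.2257657508337, 197.60849195881363], [0.0, 0.0, 1.0]] [[-0.0054, -1.0, -0.0001], [-0.9908, 0.0053, -0.1354], [0.1354, -0.0006, -0.9908]] [-11.69240372 522.13001374 999.39746048]
side [[441.5735878406353, 0.0, 319.5076120765592], [0.0, 441.5735878406353, 203.42816421680234], [0.0, 0.0, 1.0]] [[-0.8701, -0.4925, 0.0195], [-0.3204, 0.5351, -0.7817], [0.3746, -0.6864, -0.6234]] [474.2971211  244.3358628  758.81617924]
```

View pics/top0.png

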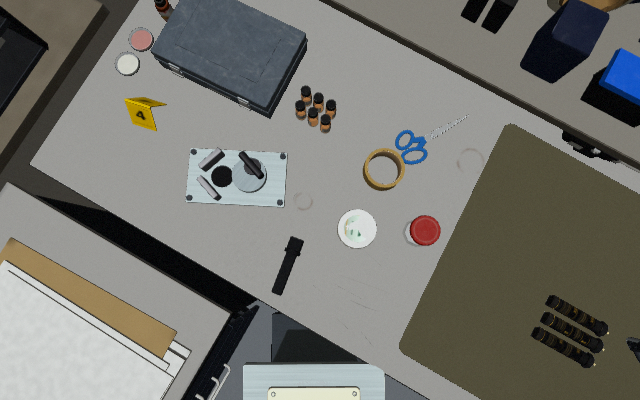

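View pics/side0.png

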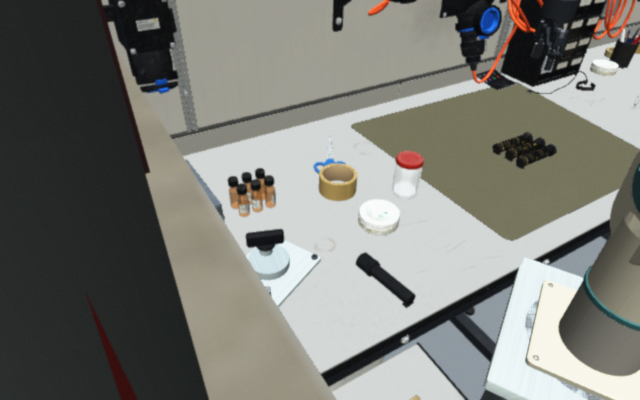

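The top view shows the jar's lid at (425,230), the pot at (357,229), the tape at (384,169) and the holder plate spanning about (187–286, 149–207). The vee is on the left (world +y) and the knob bar is near (250,165). The side view shows the jar at (408,175) and the knob at (265,238).

```bash
cat > h.py <<'E'
import numpy as np, cv2
def ray(d,uv,z):
    K,R,t=d["K"],d["R"],d["t"]
    uv=np.atleast_2d(np.float64(uv)); c=-R.T@t
    v=(R.T@np.linalg.inv(K)@np.c_[uv,np.ones(len(uv))].T).T
    return c+v*((z-c[2])/v[:,2])[:,None]
def proj(d,X):
    p=(d["K"]@(d["R"]@np.atleast_2d(X).T+d["t"][:,None])).T
    return p[:,:2]/p[:,2:]
def blobs(m,amin=20):
    cs,_=cv2.findContours(m.astype(np.uint8),cv2.RETR_EXTERNAL,cv2.CHAIN_APPROX_NONE)
    return [c for c in cs if cv2.contourArea(c)>amin]
E
python3 - <<'E'
from h import *
for n in("top","side"):
    d=dict(np.load(f"pics/{n}0.npz")); im=d["color"].astype(int); b,g,r=im[...,0],im[...,1],im[...,2]
    for c in blobs((r>120)&(g<70)&(b<80),50):
        e=cv2.minEnclosingCircle(c); W=ray(d,c[:,0],99 )[:,:2]; w=cv2.minEnclosingCircle(W.astype(np.float32)); print(n,"red",np.round(e[0]),w)
    if n=="top":
        hsv=cv2.cvtColor(d["color"],cv2.COLOR_BGR2HSV)
        print("plate px",im[180,265],im[200,230],"table",im[220,240],im[130,200],"disc",im[183,245],"bar",im[160,245],im[170,254])
        cv2.imwrite("pics/crop0.png",cv2.resize(d["color"][140:215,180:295],None,fx=6,fy=6,interpolation=cv2.INTER_CUBIC))
    else: cv2.imwrite("pics/crop1.png",cv2.resize(d["color"][215:310,220:330],None,fx=5,fy=5,interpolation=cv2.INTER_CUBIC))
E
```

```text
top red [425. 230.] ((442.77362060546875, -238.89663696289062), 31.087331771850586)
plate px [52 53 48] [196 195 181] table [153 157 157] [151 155 155] disc [169 164 150] bar [69 65 66] [75 72 74]
side red [409. 160.] ((441.15374755859375, -231.56219482421875), 30.317846298217773)
side red [514.  22.] ((462.4249267578125, -1544.201904296875), 342.3688049316406)
```

View pics/crop0.png

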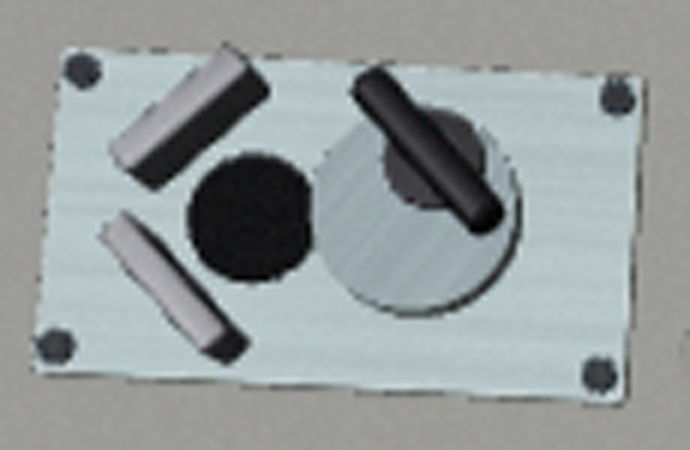

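The crop shows the plate's four corners, a black seat disc, the lobe turned partly over it (shut), and the bar grip pointing from upper-left to lower-right.

```bash
python3 - <<'E'
from h import *
d=dict(np.load("pics/top0.npz")); im=d["color"].astype(int); b,g,r=im[...,0],im[...,1],im[...,2]
sub=np.zeros(b.shape,bool); sub[142:213,182:292]=1
m=sub&(b-r>6)&(b>130); m=cv2.morphologyEx(m.astype(np.uint8),cv2.MORPH_OPEN,np.ones((2,2)))
c=max(blobs(m),key=cv2.contourArea); W=ray(d,c[:,0],12)[:,:2].astype(np.float32)
rc=cv2.minAreaRect(W); print("plate",rc); box=cv2.boxPoints(rc)
# axes: long axis = holder y
e=[box[1]-box[0],box[2]-box[1]]; ly=max(e,key=np.linalg.norm); ly=ly/np.linalg.norm(ly); ly*=np.sign(ly[1]); yaw=np.arctan2(-ly[0],ly[1]); ctr=np.array(rc[0])
print("yaw",yaw)
dark=sub&(b<45)
for c in blobs(sub&(b<85),8):
    print("dark px",np.round(c[:,0].mean(0)),cv2.contourArea(c),"z12",cv2.minEnclosingCircle(ray(d,c[:,0],12)[:,:2].astype(np.float32)),"z92",cv2.minAreaRect(ray(d,c[:,0],92)[:,:2].astype(np.float32)))
# seat disc: dark near px (221,177)
q=dark.copy(); q[:]=False; q[163:190,208:234]=dark[163:190,208:234]
cs=max(blobs(q),key=cv2.contourArea)[:,0]; w=ray(d,cs,12)[:,:2]; w=w[cs[:,0]<229]
A=np.c_[2*w,np.ones(len(w))]; s=np.linalg.lstsq(A,(w**2).sum(1),rcond=None)[0]; print("seat",s[:2],"rad",np.sqrt(s[2]+s[0]**2+s[1]**2))
R=np.array([[np.cos(yaw),-np.sin(yaw)],[np.sin(yaw),np.cos(yaw)]])
print("plate centre in holder",R.T@(ctr-s[:2])); print("knob", s[:2]+R@[17,-77.5])
# dark bar: PCA on bar pixels
p=sub&(b<75); p[:,:236]=0; p[:, 268:]=0
n,l,st,ce=cv2.connectedComponentsWithStats(p.astype(np.uint8)); print(st,ce)
E
```

```text
plate ((573.3880615234375, 178.95175170898438), (230.7023162841797, 129.08477783203125), 86.62267303466797)
yaw -0.05894556
dark px [280. 202.] 16.0 z12 ((515.0936279296875, 79.05309295654297), 6.187417030334473) z92 ((505.2332763671875, 71.98204040527344), (10.822524070739746, 8.707200050354004), 89.69296264648438)
dark px [189. 197.] 15.0 z12 ((526.9667358398438, 291.7607727050781), 6.482214450836182) z92 ((517.1893920898438, 268.8047180175781), (10.982768058776855, 8.733692169189453), 89.69261932373047)
dark px [213. 189.] 30.5 z12 ((548.3016357421875, 240.15634155273438), 31.720508575439453) z92 ((534.4657592773438, 222.1380157470703), (58.55121612548828, 12.599322319030762), 40.22588348388672)
dark px [261. 184.] 8.5 z12 ((563.1507568359375, 127.56787872314453), 26.819538116455078) z92 ((546.0044555664062, 112.3978271484375), (11.004616737365723, 49.54780578613281), 52.86495590209961)
dark px [222. 176.] 324.5 z12 ((578.05078125, 215.947021484375), 25.53788185119629) z92 ((562.9998779296875, 199.722900390625), (44.535743713378906, 43.54606246948242), 1.2118018865585327)
dark px 
[... 474 characters left out ...]
((595.4468383789062, 218.18612670898438), (12.13357162475586, 57.577545166015625), 41.46004104614258)
dark px [193. 151.] 14.5 z12 ((637.8191528320312, 284.408203125), 6.551723003387451) z92 ((618.1109008789062, 262.002685546875), (10.161140441894531, 9.705071449279785), 27.418045043945312)
seat [577.7433676  215.79730906] rad 23.71095690716835
plate centre in holder [ -2.17711743 -37.03814277]
knob [590.14820673 137.43041364]
[[     0      0    640    400 255649]
 [   239    151     25     28    324]
 [   266    173      1      5      5]
 [   252    179     14     13     22]] [[319.5927111  199.54504809]
 [251.25       165.20061728]
 [266.         175.        ]
 [259.45454545 186.72727273]]
```

```bash
python3 - <<'E'
from h import *
d=dict(np.load("pics/top0.npz")); b=d["color"][...,0].astype(int)
print(-d["R"].T@d["t"])
p=np.zeros(b.shape,np.uint8); p[148:182,236:266]=(b[148:182,236:266]<52)
n,l,st,ce=cv2.connectedComponentsWithStats(p); i=1+st[1:,4].argmax(); print(st[i])
vu=np.argwhere(l==i)[:,::-1]; W=ray(d,vu,88)[:,:2]
c=W.mean(0); u,s,v=np.linalg.svd(W-c); a=np.arctan2(v[0,1],v[0,0])%np.pi
q=(W-c)@v.T; print("bar c",c,"angle",a,"ext",np.ptp(q,axis=0),"mid",c+v.T@((q.max(0)+q.min(0))/2),"cam",1.4-(a-np.pi/2+0.057))
s=proj(d,[[590.1,137.4,92],[589,136.5,92]]); print(s)
E
```

```text
[ 381.89227681  -13.81870374 1060.90484017]
[239 152  25  27 181]
bar c [587.29956011 133.43518762] angle 0.7123770205258735 ext [73.41541933 24.45848534] mid [589.70200345 133.48963634] cam 2.201419306269023
[[249.82120663 163.6234688 ]
 [250.22540368 164.11505423]]
```

Call:
drive_tool(
  motion=[
    {"fingers":1,"linear":[0.0298,-0.0272,0],"twist":0},
    {"fingers":1,"linear":[0.0298,-0.0272,0],"twist":0},
    {"fingers":1,"linear":[0.0298,-0.0272,0],"twist":0},
    {"fingers":1,"linear":[0.0298,-0.0272,0],"twist":0},
    {"fingers":1,"linear":[0.0298,-0.0272,0],"twist":0},
  ],
)

```text
clock: 0.52
eef_pos: [338.4, -412.8, 231.0]
tool_rot: [-3.141, 0.0, 0.401]
force: [0.4, 0.6, 0.8]
width: 85.3
gripper_force: 0.0
```

Call:
drive_tool(
  motion=[
    {"fingers":1,"linear":[0.0298,-0.0272,0],"twist":0},
    {"fingers":1,"linear":[0.0298,-0.0272,0],"twist":0},
    {"fingers":1,"linear":[0.0298,-0.0272,0],"twist":0},
    {"fingers":1,"linear":[0.0298,-0.0272,0],"twist":0},
    {"fingers":1,"linear":[0.0298,-0.0272,0],"twist":0},
  ],
)

```text
clock: 0.93
eef_pos: [422.4, -229.4, 231.2]
tool_rot: [-3.141, 0.0, 0.402]
force: [0.8, -0.8, -0.8]
width: 85.2
gripper_force: 0.0
```

Call:
drive_tool(
  motion=[
    {"fingers":1,"linear":[0.0298,-0.0272,0],"twist":0},
    {"fingers":1,"linear":[0.0298,-0.0272,0],"twist":0},
    {"fingers":1,"linear":[0.0298,-0.0272,0],"twist":0},
    {"fingers":1,"linear":[0.0298,-0.0272,0],"twist":0},
    {"fingers":1,"linear":[0.0298,-0.0272,0],"twist":0},
  ],
)

```text
clock: 1.35
eef_pos: [506.3, -46.0, 231.2]
tool_rot: [-3.141, 0.0, 0.402]
force: [1.0, -1.1, 0.8]
width: 85.5
gripper_force: 0.0
```

Call:
drive_tool(
  motion=[
    {"fingers":1,"linear":[0.0298,-0.0272,0],"twist":0},
    {"fingers":1,"linear":[0.0298,-0.0272,0],"twist":0},
    {"fingers":1,"linear":[0.0298,-0.0272,0],"twist":0},
    {"fingers":1,"linear":[0.0298,-0.0272,0],"twist":0},
    {"fingers":1,"linear":[0.0298,-0.0272,0],"twist":0},
  ],
)

```text
clock: 1.77
eef_pos: [590.2, 137.4, 231.0]
tool_rot: [3.142, 0.001, 0.402]
force: [0.3, -0.6, -0.0]
width: 85.7
gripper_force: 0.0
```

Call:
drive_tool(
  motion=[
    {"fingers":1,"linear":[0,0,0],"twist":-0.105},
    {"fingers":1,"linear":[0,0,0],"twist":-0.105},
    {"fingers":1,"linear":[0,0,0],"twist":-0.1},
    {"fingers":1,"linear":[0,0,0],"twist":0},
    {"fingers":1,"linear":[0,0,0],"twist":0},
  ],
)

```text
clock: 2.18
eef_pos: [589.8, 135.3, 230.9]
tool_rot: [-3.141, 0.001, 0.709]
force: [0.0, 0.1, 0.4]
width: 85.7
gripper_force: 0.0
```

```bash
cat > st.py <<'E'
import sys, numpy as np
from cell import monitor
from h import *
s=monitor.read_state()
for k in("clock","qpos","eef_pos","tool_rot","force","torque","width","gripper_force"): print(k,np.round(s[k],3).tolist())
if len(sys.argv)>3:
    y=s["tool_rot"][2]; T=np.array([float(v) for v in sys.argv[1:4]]); e=T-s["eef_pos"]
    print("tool delta",np.round([np.cos(y)*e[0]+np.sin(y)*e[1],np.sin(y)*e[0]-np.cos(y)*e[1],-e[2]],1))
E
python3 st.py 589 136 62
```

```text
clock 2.183
qpos [-0.204, 0.564, -0.108, 1.646, 0.072, 0.936, -1.2]
eef_pos [589.802, 135.259, 230.945]
tool_rot [-3.141, 0.001, 0.709]
force [0.022, 0.061, 0.395]
torque [-0.002, -0.054, 0.034]
width 85.716
gripper_force 0.0
tool delta [-1.000e-01 -1.100e+00  1.689e+02]
```

Call:
drive_tool(
  motion=[
    {"fingers":1,"linear":[0,0,0.04],"twist":0},
    {"fingers":1,"linear":[0,0,0.04],"twist":0},
    {"fingers":1,"linear":[0,0,0.04],"twist":0},
    {"fingers":1,"linear":[0,0,0.03],"twist":0},
    {"fingers":1,"linear":[0,0,0.018],"twist":0},
  ],
)

```text
clock: 2.6
eef_pos: [587.7, 134.5, 59.7]
tool_rot: [-3.14, 0.005, 0.708]
force: [-0.0, 0.1, 0.7]
width: 85.3
gripper_force: 0.0
```

Call:
drive_tool(
  motion=[
    {"fingers":0.45,"linear":[0,0,0],"twist":0},
    {"fingers":0.35,"linear":[0,0,0],"twist":0},
    {"fingers":0.3,"linear":[0,0,0],"twist":0},
    {"fingers":0.3,"linear":[0,0,0],"twist":0},
  ],
)

```text
clock: 2.93
eef_pos: [591.5, 135.8, 65.3]
tool_rot: [3.14, -0.003, 0.711]
force: [-0.2, -0.4, 0.1]
width: 38.9
gripper_force: 0.0
```

Call:
drive_tool(
  motion=[
    {"fingers":0.15,"linear":[0,0,0],"twist":0},
    {"fingers":0.1,"linear":[0,0,0],"twist":0},
    {"fingers":0,"linear":[0,0,0],"twist":0},
    {"fingers":0,"linear":[0,0,0],"twist":0},
    {"fingers":0,"linear":[0,0,0],"twist":0},
  ],
)

```text
clock: 3.35
eef_pos: [592.4, 135.9, 66.6]
tool_rot: [3.139, -0.005, 0.711]
force: [0.1, 0.0, 8.9]
width: 15.1
gripper_force: 60.4
```

```bash
python3 st.py
```

```text
clock 3.35
qpos [-0.219, 0.779, -0.085, 1.772, 0.108, 0.589, -1.229]
eef_pos [592.417, 135.891, 66.562]
tool_rot [3.139, -0.005, 0.711]
force [0.149, 0.031, 8.867]
torque [0.102, 0.268, 0.164]
width 15.12
gripper_force 60.369
```

Call:
drive_tool(
  motion=[
    {"fingers":0,"linear":[0,0,0],"twist":-0.06},
    {"fingers":0,"linear":[0,0,0],"twist":-0.1},
    {"fingers":0,"linear":[0,0,0],"twist":-0.1},
    {"fingers":0,"linear":[0,0,0],"twist":-0.1},
  ],
)

```text
clock: 3.68
eef_pos: [592.3, 136.0, 66.5]
tool_rot: [3.137, -0.004, 1.075]
force: [-1.0, -0.3, 9.7]
width: 15.3
gripper_force: 60.4
```

```bash
python3 st.py
```

```text
clock 3.683
qpos [-0.16, 0.784, -0.182, 1.77, 0.228, 0.603, -0.973]
eef_pos [592.251, 135.986, 66.532]
tool_rot [3.137, -0.004, 1.075]
force [-1.017, -0.284, 9.694]
torque [0.236, 0.535, -0.164]
width 15.27
gripper_force 60.365
```

Call:
drive_tool(
  motion=[
    {"fingers":0,"linear":[0,0,0],"twist":-0.113},
    {"fingers":0,"linear":[0,0,0],"twist":-0.113},
    {"fingers":0,"linear":[0,0,0],"twist":-0.113},
    {"fingers":0,"linear":[0,0,0],"twist":-0.113},
    {"fingers":0,"linear":[0,0,0],"twist":-0.113},
  ],
)

```text
clock: 4.1
eef_pos: [592.0, 136.0, 66.5]
tool_rot: [3.137, -0.001, 1.64]
force: [-0.8, 0.3, 8.8]
width: 15.0
gripper_force: 60.6
```

Call:
drive_tool(
  motion=[
    {"fingers":0,"linear":[0,0,0],"twist":-0.113},
    {"fingers":0,"linear":[0,0,0],"twist":-0.113},
    {"fingers":0,"linear":[0,0,0],"twist":-0.113},
    {"fingers":0,"linear":[0,0,0],"twist":-0.113},
    {"fingers":0,"linear":[0,0,0],"twist":-0.113},
  ],
)

```text
clock: 4.52
eef_pos: [591.8, 135.9, 66.5]
tool_rot: [3.138, 0.002, 2.205]
force: [-1.7, 0.2, 9.6]
width: 15.2
gripper_force: 60.9
```

```bash
python3 st.py
```

```text
clock 4.517
qpos [0.022, 0.825, -0.485, 1.765, 0.569, 0.691, -0.143]
eef_pos [591.775, 135.899, 66.548]
tool_rot [3.138, 0.002, 2.205]
force [-1.694, 0.196, 9.579]
torque [0.072, 0.882, -0.275]
width 15.194
gripper_force 60.887
```

Call:
drive_tool(
  motion=[
    {"fingers":0,"linear":[0,0,0],"twist":-0.113},
    {"fingers":0,"linear":[0,0,0],"twist":-0.113},
    {"fingers":0,"linear":[0,0,0],"twist":-0.113},
    {"fingers":0,"linear":[0,0,0],"twist":-0.113},
    {"fingers":0,"linear":[0,0,0],"twist":-0.1},
  ],
)

```text
clock: 4.93
eef_pos: [591.6, 135.7, 66.5]
tool_rot: [3.14, 0.004, 2.757]
force: [-1.7, 0.3, 10.7]
width: 14.6
gripper_force: 60.8
```

Call:
drive_tool(
  motion=[
    {"fingers":1,"linear":[0,0,0],"twist":0},
    {"fingers":1,"linear":[0,0,0],"twist":0},
    {"fingers":1,"linear":[0,0,0],"twist":0},
    {"fingers":1,"linear":[0,0,0],"twist":0},
    {"fingers":1,"linear":[0,0,0],"twist":0},
  ],
)

```text
clock: 5.35
eef_pos: [590.0, 135.2, 63.4]
tool_rot: [-3.141, 0.0, 2.753]
force: [-0.3, 0.2, -0.2]
width: 74.6
gripper_force: 0.0
```

Call:
drive_tool(
  motion=[
    {"fingers":1,"linear":[0,0,-0.035],"twist":0},
    {"fingers":1,"linear":[0,0,-0.04],"twist":0},
    {"fingers":1,"linear":[0,0,-0.04],"twist":0},
    {"fingers":1,"linear":[0,0,-0.04],"twist":0},
    {"fingers":1,"linear":[0,0,0],"twist":0},
  ],
)

```text
clock: 5.77
eef_pos: [593.9, 138.2, 226.3]
tool_rot: [3.133, 0.01, 2.753]
force: [0.9, 1.4, 0.6]
width: 85.6
gripper_force: 0.0
```

```bash
python3 st.py 443 -239 215
```

```text
clock 5.767
qpos [0.184, 0.671, -0.77, 1.64, 0.53, 1.035, 0.433]
eef_pos [593.889, 138.222, 226.279]
tool_rot [3.133, 0.01, 2.753]
force [0.91, 1.443, 0.637]
torque [0.083, -0.101, 0.015]
width 85.58
gripper_force 0.0
tool delta [  -3.1 -406.3   11.3]
```

Call:
drive_tool(
  motion=[
    {"fingers":1,"linear":[0,0,0],"twist":0.118},
    {"fingers":1,"linear":[0,0,0],"twist":0.118},
    {"fingers":1,"linear":[0,0,0],"twist":0.118},
    {"fingers":1,"linear":[0,0,0],"twist":0.118},
    {"fingers":1,"linear":[0,0,0],"twist":0.118},
  ],
)

```text
clock: 6.18
eef_pos: [589.9, 135.3, 218.0]
tool_rot: [-3.141, 0.0, 2.158]
force: [-1.0, -0.3, -0.2]
width: 85.7
gripper_force: 0.0
```

Call:
drive_tool(
  motion=[
    {"fingers":1,"linear":[0,0,0],"twist":0.118},
    {"fingers":1,"linear":[0,0,0],"twist":0.118},
    {"fingers":1,"linear":[0,0,0],"twist":0.118},
    {"fingers":1,"linear":[0,0,0],"twist":0.118},
    {"fingers":1,"linear":[0,0,0],"twist":0.118},
  ],
)

```text
clock: 6.6
eef_pos: [589.8, 135.5, 218.0]
tool_rot: [-3.141, 0.0, 1.568]
force: [0.4, -0.2, -1.3]
width: 84.9
gripper_force: 0.0
```

Call:
drive_tool(
  motion=[
    {"fingers":1,"linear":[-0.0375,-0.0147,0],"twist":0},
    {"fingers":1,"linear":[-0.0375,-0.0147,0],"twist":0},
    {"fingers":1,"linear":[-0.0375,-0.0147,0],"twist":0},
    {"fingers":1,"linear":[-0.0375,-0.0147,0],"twist":0},
    {"fingers":1,"linear":[-0.0375,-0.0147,0],"twist":0},
  ],
)

```text
clock: 7.02
eef_pos: [516.0, -53.7, 218.1]
tool_rot: [-3.141, 0.0, 1.574]
force: [0.1, -1.0, -0.4]
width: 85.4
gripper_force: 0.0
```

Call:
drive_tool(
  motion=[
    {"fingers":1,"linear":[-0.0375,-0.0147,0],"twist":0},
    {"fingers":1,"linear":[-0.0375,-0.0147,0],"twist":0},
    {"fingers":1,"linear":[-0.0375,-0.0147,0],"twist":0},
    {"fingers":1,"linear":[-0.0375,-0.0147,0],"twist":0},
    {"fingers":1,"linear":[-0.0375,-0.0147,0],"twist":0},
  ],
)

```text
clock: 7.43
eef_pos: [443.0, -241.6, 218.3]
tool_rot: [-3.142, 0.0, 1.574]
force: [1.3, -1.5, -0.6]
width: 85.1
gripper_force: 0.0
```

```bash
python3 st.py 443 -239 74; python3 - <<'E'
from cell import cams
from h import *
d=cams.get_image("top"); np.savez("pics/top1.npz",**d)
cv2.imwrite("pics/crop2.png",cv2.resize(d["color"][140:290,180:480],None,fx=2.6,fy=2.6,interpolation=cv2.INTER_CUBIC))
E
```

```text
clock 7.433
qpos [0.769, 0.471, -0.465, 1.923, 0.285, 0.812, 0.153]
eef_pos [442.987, -241.579, 218.256]
tool_rot [-3.142, 0.0, 1.574]
force [1.335, -1.469, -0.578]
torque [-0.016, 0.027, 0.027]
width 85.137
gripper_force 0.0
tool delta [  2.6   0.  144.3]
```

View pics/crop2.png

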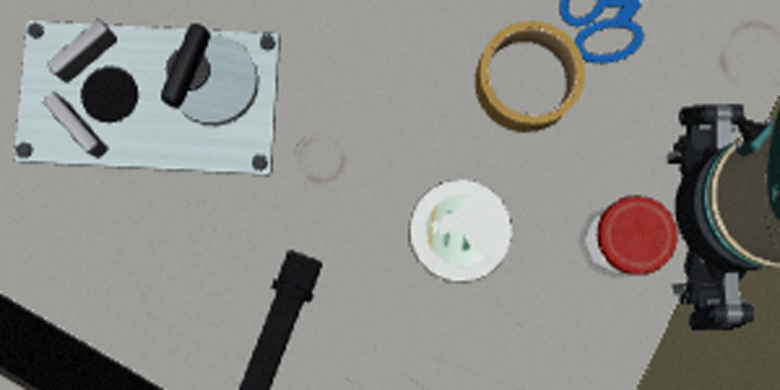

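The picture shows the clamp open: its lobe points right, away from the seat. The gripper stands over the red lid (crop 638,235), with the pot and tape clear of it.

Call:
drive_tool(
  motion=[
    {"fingers":1,"linear":[0.0015,0,0.035],"twist":0},
    {"fingers":1,"linear":[0,0,0.04],"twist":0},
    {"fingers":1,"linear":[0,0,0.038],"twist":0},
    {"fingers":1,"linear":[0,0,0.025],"twist":0},
    {"fingers":1,"linear":[0,0,0.01],"twist":0},
  ],
)

```text
clock: 7.9
eef_pos: [441.9, -237.2, 67.0]
tool_rot: [-3.136, -0.003, 1.574]
force: [0.2, -0.5, -0.3]
width: 85.7
gripper_force: 0.0
```

Call:
drive_tool(
  motion=[
    {"fingers":0.85,"linear":[0,0,0],"twist":0},
    {"fingers":0.8,"linear":[0,0,0],"twist":0},
    {"fingers":0.78,"linear":[0,0,0],"twist":0},
  ],
)

```text
clock: 8.15
eef_pos: [445.4, -238.7, 71.8]
tool_rot: [3.139, 0.001, 1.574]
force: [0.8, -0.7, -0.2]
width: 66.7
gripper_force: 0.2
```

Call:
drive_tool(
  motion=[
    {"fingers":0.7,"linear":[0,0,0],"twist":0},
    {"fingers":0.5,"linear":[0,0,0],"twist":0},
    {"fingers":0.5,"linear":[0,0,0],"twist":0},
    {"fingers":0.5,"linear":[0,0,0],"twist":0},
  ],
)

```text
clock: 8.48
eef_pos: [445.2, -239.0, 72.4]
tool_rot: [3.139, 0.002, 1.573]
force: [-1.6, 1.9, 7.0]
width: 62.8
gripper_force: 64.6
```

```bash
python3 st.py 578.5 214 74; python3 - <<'E'
from cell import cams
from h import *
d=cams.get_image("side"); cv2.imwrite("pics/side1.png",cv2.resize(d["color"][80:260,280:520],None,fx=3,fy=3))
E
```

```text
clock 8.483
qpos [0.648, 0.693, -0.315, 2.046, 0.458, 0.466, -0.009]
eef_pos [445.232, -238.987, 72.42]
tool_rot [3.139, 0.002, 1.573]
force [-1.583, 1.926, 6.979]
torque [0.183, 0.227, 0.007]
width 62.802
gripper_force 64.58
tool delta [452.6 134.5  -1.6]
```

View pics/side1.png

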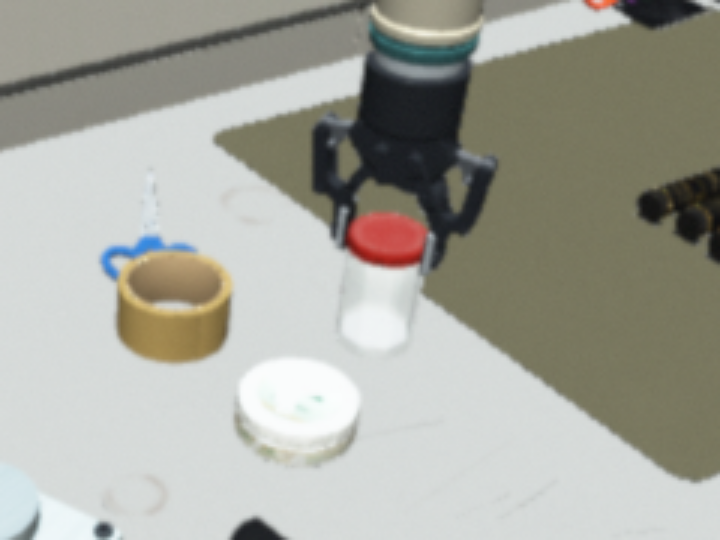

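The picture shows the jar upright between the pads, gripped across its lid at crop (387,240).

Call:
drive_tool(
  motion=[
    {"fingers":0.5,"linear":[0,0,-0.015],"twist":0},
    {"fingers":0.5,"linear":[0,0,-0.025],"twist":0},
    {"fingers":0.5,"linear":[0,0,-0.03],"twist":0},
    {"fingers":0.5,"linear":[0,0,-0.03],"twist":0},
    {"fingers":0.5,"linear":[0,0,-0.02],"twist":0},
  ],
)

```text
clock: 8.95
eef_pos: [445.1, -238.7, 193.8]
tool_rot: [3.138, 0.002, 1.574]
force: [0.8, -0.4, -3.4]
width: 62.4
gripper_force: 66.9
```

Call:
drive_tool(
  motion=[
    {"fingers":0.5,"linear":[0.015,0.0045,0],"twist":0},
    {"fingers":0.5,"linear":[0.025,0.0075,0],"twist":0},
    {"fingers":0.5,"linear":[0.03,0.009,0],"twist":0},
    {"fingers":0.5,"linear":[0.03,0.009,0],"twist":0},
    {"fingers":0.5,"linear":[0.03,0.009,0],"twist":0},
  ],
)

```text
clock: 9.37
eef_pos: [483.0, -107.4, 191.4]
tool_rot: [3.14, 0.001, 1.573]
force: [0.1, -0.6, -2.8]
width: 62.2
gripper_force: 67.0
```

Call:
drive_tool(
  motion=[
    {"fingers":0.5,"linear":[0.035,0.0105,0],"twist":0},
    {"fingers":0.5,"linear":[0.035,0.0105,0],"twist":0},
    {"fingers":0.5,"linear":[0.035,0.0105,0],"twist":0},
    {"fingers":0.5,"linear":[0.035,0.0105,0],"twist":0},
    {"fingers":0.5,"linear":[0.035,0.0105,0],"twist":0},
  ],
)

```text
clock: 9.78
eef_pos: [535.0, 68.4, 191.4]
tool_rot: [3.14, 0.0, 1.574]
force: [1.1, 0.6, -2.1]
width: 62.9
gripper_force: 67.0
```

Call:
drive_tool(
  motion=[
    {"fingers":0.5,"linear":[0.035,0.01,0],"twist":0},
    {"fingers":0.5,"linear":[0.035,0.01,0],"twist":0},
    {"fingers":0.5,"linear":[0.03,0.009,0],"twist":0},
    {"fingers":0.5,"linear":[0.02,0.005,0],"twist":0},
    {"fingers":0.5,"linear":[0,0,0],"twist":0},
  ],
)

```text
clock: 10.2
eef_pos: [568.7, 194.4, 191.7]
tool_rot: [3.139, -0.007, 1.581]
force: [0.0, 0.1, -2.6]
width: 62.7
gripper_force: 67.0
```

```bash
python3 st.py 578.5 211 87; python3 - <<'E'
from cell import cams
from h import *
for n in("top","side"):
    d=cams.get_image(n); np.savez(f"pics/{n}2.npz",**d)
    if n=="top": cv2.imwrite("pics/top2.png",cv2.resize(d["color"][100:230,130:310],None,fx=3.5,fy=3.5))
    else: cv2.imwrite("pics/side2.png",d["color"])
E
```

```text
clock 10.2
qpos [-0.105, 0.63, -0.43, 1.699, 0.319, 0.877, -0.657]
eef_pos [568.672, 194.446, 191.713]
tool_rot [3.139, -0.007, 1.581]
force [0.026, 0.132, -2.6]
torque [0.082, -0.032, -0.003]
width 62.744
gripper_force 66.981
tool delta [ 16.5  10.  104.7]
```

View pics/top2.png

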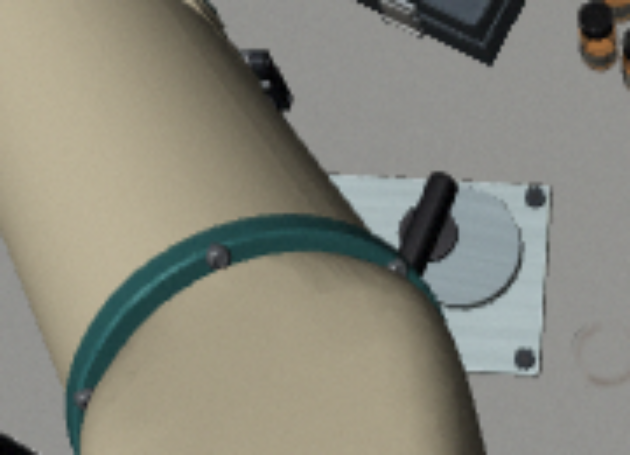

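```bash
python3 st.py 578.5 211 87
```

```text
clock 10.3
qpos [-0.1, 0.629, -0.426, 1.703, 0.321, 0.879, -0.656]
eef_pos [568.031, 187.752, 190.906]
tool_rot [3.141, -0.0, 1.576]
force [0.014, -0.082, -2.592]
torque [-0.079, 0.039, 0.037]
width 62.614
gripper_force 66.984
tool delta [ 23.2  10.6 103.9]
```

Call:
drive_tool(
  motion=[
    {"fingers":0.5,"linear":[0.012,0.005,0],"twist":0},
    {"fingers":0.5,"linear":[0.012,0.0055,0],"twist":0},
    {"fingers":0.5,"linear":[0,0,0],"twist":0},
    {"fingers":0.5,"linear":[0,0,0],"twist":0},
  ],
)

```text
clock: 10.63
eef_pos: [578.9, 210.7, 190.5]
tool_rot: [3.141, 0.0, 1.573]
force: [0.2, -0.9, -3.2]
width: 62.4
gripper_force: 67.0
```

Call:
drive_tool(
  motion=[
    {"fingers":0.5,"linear":[0,0,0.015],"twist":0},
    {"fingers":0.5,"linear":[0,0,0.02],"twist":0},
    {"fingers":0.5,"linear":[0,0,0.01],"twist":0},
    {"fingers":0.5,"linear":[0,0,0.005],"twist":0},
    {"fingers":0.5,"linear":[0,0,0],"twist":0},
  ],
)

```text
clock: 11.05
eef_pos: [578.0, 209.7, 139.2]
tool_rot: [-3.139, 0.002, 1.573]
force: [0.4, 0.3, -3.2]
width: 62.4
gripper_force: 67.0
```

```bash
python3 st.py 578.5 212 90; python3 - <<'E'
from cell import cams
from h import *
d=cams.get_image("side"); np.savez("pics/side3.npz",**d); cv2.imwrite("pics/side3.png",cv2.resize(d["color"][140:320,150:390],None,fx=3,fy=3))
E
```

```text
clock 11.05
qpos [-0.154, 0.714, -0.394, 1.696, 0.357, 0.806, -0.71]
eef_pos [578.049, 209.694, 139.201]
tool_rot [-3.139, 0.002, 1.573]
force [0.427, 0.314, -3.211]
torque [0.018, -0.029, -0.02]
width 62.351
gripper_force 66.954
tool delta [ 2.3  0.5 49.2]
```

View pics/side3.png

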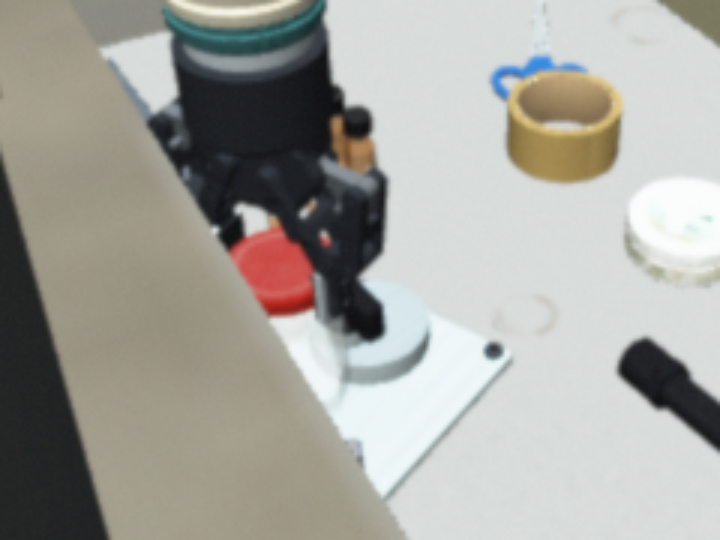

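The picture shows the jar upright over the plate, lid at crop (275,270), partly hidden by the foreground post. The knob and lobe are clear of it.

Call:
drive_tool(
  motion=[
    {"fingers":0.5,"linear":[0,0,0.012],"twist":0},
    {"fingers":0.5,"linear":[0,0,0.012],"twist":0},
    {"fingers":0.5,"linear":[0,0,0.006],"twist":0},
    {"fingers":0.5,"linear":[0,0,0],"twist":0},
    {"fingers":0.5,"linear":[0,0,0],"twist":0},
  ],
)

```text
clock: 11.52
eef_pos: [578.4, 210.8, 109.6]
tool_rot: [-3.14, 0.0, 1.574]
force: [-0.0, 0.5, -2.9]
width: 62.5
gripper_force: 67.0
```

Call:
drive_tool(
  motion=[
    {"fingers":0.5,"linear":[0,0,0.008],"twist":0},
    {"fingers":0.5,"linear":[0,0,0.007],"twist":0},
    {"fingers":0.5,"linear":[0,0,0.004],"twist":0},
    {"fingers":0.5,"linear":[0,0,0],"twist":0},
    {"fingers":0.5,"linear":[0,0,0],"twist":0},
  ],
)

```text
clock: 11.93
eef_pos: [578.6, 210.9, 90.9]
tool_rot: [-3.141, 0.0, 1.574]
force: [-0.5, 0.0, -3.2]
width: 62.4
gripper_force: 67.0
```

```bash
python3 st.py 578.5 212 84
```

```text
clock 11.933
qpos [-0.174, 0.778, -0.364, 1.726, 0.392, 0.711, -0.74]
eef_pos [578.567, 210.908, 90.92]
tool_rot [-3.141, 0.0, 1.574]
force [-0.534, 0.02, -3.18]
torque [-0.058, -0.067, -0.012]
width 62.447
gripper_force 66.954
tool delta [ 1.1 -0.1  6.9]
```

Call:
drive_tool(
  motion=[
    {"fingers":0.5,"linear":[0,0,0.003],"twist":0},
    {"fingers":0.5,"linear":[0,0,0.002],"twist":0},
    {"fingers":0.5,"linear":[0,0,0],"twist":0},
    {"fingers":0.5,"linear":[0,0,0],"twist":0},
  ],
)

```text
clock: 12.27
eef_pos: [578.8, 210.9, 86.3]
tool_rot: [-3.142, 0.0, 1.574]
force: [-0.1, 0.3, -2.7]
width: 62.6
gripper_force: 67.0
```

Call:
drive_tool(
  motion=[
    {"fingers":0.5,"linear":[0.002,0,0],"twist":0},
    {"fingers":0.5,"linear":[0.002,0,0],"twist":0},
    {"fingers":0.5,"linear":[0,0,0],"twist":0},
  ],
)

```text
clock: 12.52
eef_pos: [579.1, 215.5, 86.6]
tool_rot: [3.141, -0.0, 1.574]
force: [1.5, -0.1, -3.0]
width: 62.7
gripper_force: 67.0
```

Call:
drive_tool(
  motion=[
    {"fingers":0.5,"linear":[0.0015,0,0],"twist":0},
    {"fingers":0.5,"linear":[0,0,0],"twist":0},
    {"fingers":0.5,"linear":[0,0,0],"twist":0},
  ],
)

```text
clock: 12.77
eef_pos: [579.3, 216.0, 86.4]
tool_rot: [3.141, 0.001, 1.573]
force: [1.0, -1.5, -3.3]
width: 62.4
gripper_force: 66.9
```

Call:
drive_tool(
  motion=[
    {"fingers":0.5,"linear":[0.001,0,0],"twist":0},
    {"fingers":0.5,"linear":[0,0,0],"twist":0},
    {"fingers":0.5,"linear":[0,0,0],"twist":0},
  ],
)

```text
clock: 13.02
eef_pos: [579.3, 216.8, 86.4]
tool_rot: [3.141, 0.001, 1.573]
force: [1.9, -2.6, -3.1]
width: 62.6
gripper_force: 67.0
```

Call:
drive_tool(
  motion=[
    {"fingers":0.5,"linear":[0,0.0015,0],"twist":0},
    {"fingers":0.5,"linear":[0,0,0],"twist":0},
    {"fingers":0.5,"linear":[0,0,0],"twist":0},
  ],
)

```text
clock: 13.27
eef_pos: [580.2, 217.3, 86.3]
tool_rot: [-3.141, 0.0, 1.574]
force: [1.5, -2.7, -2.6]
width: 62.3
gripper_force: 66.9
```

Call:
drive_tool(
  motion=[
    {"fingers":0.5,"linear":[0.001,0,0],"twist":0},
    {"fingers":0.5,"linear":[0,0,0],"twist":0},
    {"fingers":0.5,"linear":[0,0,0],"twist":0},
  ],
)

```text
clock: 13.52
eef_pos: [580.2, 218.0, 86.3]
tool_rot: [-3.141, 0.001, 1.574]
force: [1.0, -4.0, -1.9]
width: 63.0
gripper_force: 66.9
```

Call:
drive_tool(
  motion=[
    {"fingers":0.5,"linear":[-0.001,0,0.001],"twist":0},
    {"fingers":0.5,"linear":[0,0,0.001],"twist":0},
    {"fingers":0.5,"linear":[0,0,0],"twist":0},
    {"fingers":0.5,"linear":[0,0,0],"twist":0},
  ],
)

```text
clock: 13.85
eef_pos: [580.2, 217.3, 85.0]
tool_rot: [3.141, 0.0, 1.574]
force: [-0.0, -3.5, 3.7]
width: 62.7
gripper_force: 67.7
```

Call:
drive_tool(
  motion=[
    {"fingers":0.5,"linear":[0,0,0.001],"twist":0},
    {"fingers":0.5,"linear":[0,0,0],"twist":0},
    {"fingers":0.5,"linear":[0,0,0],"twist":0},
  ],
)

```text
clock: 14.1
eef_pos: [580.3, 217.2, 84.9]
tool_rot: [3.141, 0.001, 1.574]
force: [-2.1, -5.0, 12.3]
width: 62.5
gripper_force: 68.5
```

Call:
drive_tool(
  motion=[
    {"fingers":0.8,"linear":[0,0,0],"twist":0},
    {"fingers":0.9,"linear":[0,0,0],"twist":0},
    {"fingers":1,"linear":[0,0,0],"twist":0},
    {"fingers":1,"linear":[0,0,0],"twist":0},
    {"fingers":1,"linear":[0,0,0],"twist":0},
  ],
)

```text
clock: 14.52
eef_pos: [580.1, 218.3, 83.1]
tool_rot: [-3.141, -0.001, 1.574]
force: [-1.0, -0.3, 0.6]
width: 85.2
gripper_force: 0.0
```

Call:
drive_tool(
  motion=[
    {"fingers":1,"linear":[0,0,-0.015],"twist":0},
    {"fingers":1,"linear":[0,0,-0.03],"twist":0},
    {"fingers":1,"linear":[0,0,-0.04],"twist":0},
    {"fingers":1,"linear":[0,0,-0.04],"twist":0},
    {"fingers":1,"linear":[0,0,-0.01],"twist":0},
  ],
)

```text
clock: 14.93
eef_pos: [583.2, 219.8, 224.7]
tool_rot: [3.132, -0.005, 1.574]
force: [1.0, 1.4, 0.4]
width: 85.3
gripper_force: 0.0
```

Call:
drive_tool(
  motion=[
    {"fingers":1,"linear":[0,0,0],"twist":-0.118},
    {"fingers":1,"linear":[0,0,0],"twist":-0.118},
    {"fingers":1,"linear":[0,0,0],"twist":-0.118},
    {"fingers":1,"linear":[0,0,0],"twist":-0.118},
    {"fingers":1,"linear":[0,0,0],"twist":-0.118},
  ],
)

```text
clock: 15.35
eef_pos: [580.3, 217.7, 218.2]
tool_rot: [3.141, -0.0, 2.17]
force: [-0.5, 1.6, -0.8]
width: 85.6
gripper_force: 0.0
```

Call:
drive_tool(
  motion=[
    {"fingers":1,"linear":[0,0,0],"twist":-0.118},
    {"fingers":1,"linear":[0,0,0],"twist":-0.118},
    {"fingers":1,"linear":[0,0,0],"twist":-0.118},
    {"fingers":1,"linear":[0,0,0],"twist":-0.118},
    {"fingers":1,"linear":[0,0,0],"twist":-0.118},
  ],
)

```text
clock: 15.77
eef_pos: [580.3, 217.7, 218.1]
tool_rot: [3.141, -0.0, 2.76]
force: [0.1, -0.8, -1.1]
width: 85.3
gripper_force: 0.0
```

```bash
python3 st.py 590.5 135.5 63
```

```text
clock 15.767
qpos [0.034, 0.697, -0.751, 1.608, 0.528, 1.05, 0.319]
eef_pos [580.264, 217.745, 218.12]
tool_rot [3.141, -0.0, 2.76]
force [0.056, -0.758, -1.142]
torque [-0.006, 0.02, 0.02]
width 85.325
gripper_force 0.0
tool delta [-40.1 -72.5 155.1]
```

Call:
drive_tool(
  motion=[
    {"fingers":0.45,"linear":[-0.012,-0.022,0],"twist":0},
    {"fingers":0.45,"linear":[-0.016,-0.029,0],"twist":0},
    {"fingers":0.45,"linear":[-0.012,-0.0215,0],"twist":0},
    {"fingers":0.45,"linear":[0,0,0],"twist":0},
    {"fingers":0.45,"linear":[0,0,0],"twist":0},
  ],
)

```text
clock: 16.18
eef_pos: [590.3, 133.3, 217.9]
tool_rot: [-3.141, -0.0, 2.75]
force: [-0.2, 0.7, 0.7]
width: 38.4
gripper_force: 0.0
```

Call:
drive_tool(
  motion=[
    {"fingers":0.45,"linear":[0,0,0.03],"twist":0},
    {"fingers":0.45,"linear":[0,0,0.035],"twist":0},
    {"fingers":0.45,"linear":[0,0,0.025],"twist":0},
    {"fingers":0.45,"linear":[0,0,0],"twist":0},
    {"fingers":0.45,"linear":[0,0,0],"twist":0},
  ],
)

```text
clock: 16.6
eef_pos: [588.9, 136.9, 127.7]
tool_rot: [-3.142, -0.002, 2.756]
force: [-0.5, 0.8, 0.1]
width: 38.6
gripper_force: 0.0
```

```bash
python3 st.py 591 136 64
```

```text
clock 16.6
qpos [0.136, 0.782, -0.688, 1.73, 0.626, 0.865, 0.354]
eef_pos [588.941, 136.876, 127.745]
tool_rot [-3.142, -0.002, 2.756]
force [-0.483, 0.765, 0.111]
torque [0.022, -0.073, -0.049]
width 38.578
gripper_force 0.0
tool delta [-2.2 -0.  63.7]
```

Call:
drive_tool(
  motion=[
    {"fingers":0.45,"linear":[-0.001,0,0.022],"twist":0},
    {"fingers":0.45,"linear":[0,0,0.025],"twist":0},
    {"fingers":0.45,"linear":[0,0,0.015],"twist":0},
    {"fingers":0.45,"linear":[0,0,0],"twist":0},
    {"fingers":0.45,"linear":[0,0,0],"twist":0},
  ],
)

```text
clock: 17.02
eef_pos: [591.7, 136.2, 67.9]
tool_rot: [3.14, 0.001, 2.755]
force: [-0.1, 1.1, 0.7]
width: 38.6
gripper_force: 0.0
```

Call:
drive_tool(
  motion=[
    {"fingers":0.3,"linear":[0,0,0],"twist":0},
    {"fingers":0.15,"linear":[0,0,0],"twist":0},
    {"fingers":0,"linear":[0,0,0],"twist":0},
    {"fingers":0,"linear":[0,0,0],"twist":0},
    {"fingers":0,"linear":[0,0,0],"twist":0},
  ],
)

```text
clock: 17.43
eef_pos: [592.1, 135.6, 68.7]
tool_rot: [3.14, 0.003, 2.754]
force: [-1.1, -0.1, 6.1]
width: 14.6
gripper_force: 59.9
```

```bash
python3 st.py
```

```text
clock 17.433
qpos [0.103, 0.857, -0.627, 1.76, 0.701, 0.758, 0.295]
eef_pos [592.117, 135.565, 68.702]
tool_rot [3.14, 0.003, 2.754]
force [-1.133, -0.059, 6.072]
torque [-0.15, 0.214, 0.137]
width 14.552
gripper_force 59.879
```

Call:
drive_tool(
  motion=[
    {"fingers":0,"linear":[0,0,0],"twist":0.06},
    {"fingers":0,"linear":[0,0,0],"twist":0.11},
    {"fingers":0,"linear":[0,0,0],"twist":0.11},
    {"fingers":0,"linear":[0,0,0],"twist":0.11},
    {"fingers":0,"linear":[0,0,0],"twist":0.11},
  ],
)

```text
clock: 17.85
eef_pos: [592.1, 135.5, 68.7]
tool_rot: [3.138, 0.002, 2.249]
force: [-1.5, -0.1, 5.6]
width: 15.1
gripper_force: 59.8
```

Call:
drive_tool(
  motion=[
    {"fingers":0,"linear":[0,0,0],"twist":0.11},
    {"fingers":0,"linear":[0,0,0],"twist":0.11},
    {"fingers":0,"linear":[0,0,0],"twist":0.11},
    {"fingers":0,"linear":[0,0,0],"twist":0.11},
    {"fingers":0,"linear":[0,0,0],"twist":0.11},
  ],
)

```text
clock: 18.27
eef_pos: [592.0, 135.5, 68.7]
tool_rot: [3.138, -0.0, 1.699]
force: [-0.8, -0.8, 4.6]
width: 14.9
gripper_force: 59.9
```

Call:
drive_tool(
  motion=[
    {"fingers":0,"linear":[0,0,0],"twist":0.11},
    {"fingers":0,"linear":[0,0,0],"twist":0.11},
    {"fingers":0,"linear":[0,0,0],"twist":0.11},
    {"fingers":0,"linear":[0,0,0],"twist":0.11},
    {"fingers":0,"linear":[0,0,0],"twist":0.07},
  ],
)

```text
clock: 18.68
eef_pos: [592.0, 135.5, 68.7]
tool_rot: [3.139, -0.002, 1.19]
force: [-0.7, -1.4, 5.9]
width: 14.8
gripper_force: 59.9
```

```bash
python3 st.py
```

```text
clock 18.683
qpos [-0.137, 0.784, -0.218, 1.767, 0.267, 0.616, -0.892]
eef_pos [592.0, 135.452, 68.699]
tool_rot [3.139, -0.002, 1.19]
force [-0.712, -1.449, 5.946]
torque [-0.34, 0.294, 0.181]
width 14.807
gripper_force 59.949
```

Call:
drive_tool(
  motion=[
    {"fingers":0,"linear":[0,0,0],"twist":0.05},
    {"fingers":0,"linear":[0,0,0],"twist":0.05},
    {"fingers":0,"linear":[0,0,0],"twist":0},
  ],
)

```text
clock: 18.93
eef_pos: [592.0, 135.5, 68.7]
tool_rot: [3.139, -0.002, 1.093]
force: [-1.0, 0.2, 7.1]
width: 15.1
gripper_force: 59.9
```

```bash
python3 st.py
```

```text
clock 18.933
qpos [-0.153, 0.782, -0.191, 1.768, 0.236, 0.611, -0.962]
eef_pos [592.01, 135.484, 68.68]
tool_rot [3.139, -0.002, 1.093]
force [-1.03, 0.18, 7.133]
torque [-0.346, 0.344, -0.116]
width 15.085
gripper_force 59.934
```

Call:
drive_tool(
  motion=[
    {"fingers":0,"linear":[0,0,0],"twist":0.03},
    {"fingers":0,"linear":[0,0,0],"twist":0.03},
    {"fingers":0,"linear":[0,0,0],"twist":0},
  ],
)

```text
clock: 19.18
eef_pos: [592.0, 135.5, 68.7]
tool_rot: [3.139, -0.002, 1.034]
force: [-0.6, -0.7, 7.5]
width: 14.5
gripper_force: 60.0
```

```bash
python3 st.py
```

```text
clock 19.183
qpos [-0.163, 0.781, -0.176, 1.768, 0.217, 0.609, -1.003]
eef_pos [591.989, 135.454, 68.662]
tool_rot [3.139, -0.002, 1.034]
force [-0.631, -0.695, 7.473]
torque [-0.365, 0.293, 0.296]
width 14.459
gripper_force 60.032
```

Call:
drive_tool(
  motion=[
    {"fingers":0,"linear":[0,0,0],"twist":0.03},
    {"fingers":0,"linear":[0,0,0],"twist":0.01},
    {"fingers":0,"linear":[0,0,0],"twist":0.01},
  ],
)

```text
clock: 19.43
eef_pos: [592.0, 135.4, 68.7]
tool_rot: [3.139, -0.002, 0.989]
force: [-1.6, -2.0, 7.6]
width: 15.0
gripper_force: 66.2
```

```bash
python3 st.py | grep -E "rot|^force|torq"
```

```text
tool_rot [3.139, -0.002, 0.989]
force [-1.574, -2.006, 7.566]
torque [-0.446, 0.256, 1.37]
```

Call:
drive_tool(
  motion=[
    {"fingers":0,"linear":[0,0,0],"twist":0.01},
    {"fingers":0,"linear":[0,0,0],"twist":0.01},
    {"fingers":0,"linear":[0,0,0],"twist":0.01},
  ],
)

```text
clock: 19.68
eef_pos: [592.0, 135.3, 68.8]
tool_rot: [3.139, -0.002, 0.961]
force: [0.0, -2.4, 7.1]
width: 14.9
gripper_force: 75.6
```

```bash
python3 st.py | grep -E "rot|^force|torq"
```

```text
tool_rot [3.139, -0.002, 0.961]
force [0.004, -2.449, 7.064]
torque [-0.523, 0.315, 1.958]
```

Call:
drive_tool(
  motion=[
    {"fingers":0,"linear":[0,0,0],"twist":-0.015},
    {"fingers":0,"linear":[0,0,0],"twist":-0.015},
    {"fingers":0,"linear":[0,0,0],"twist":0},
    {"fingers":0,"linear":[0,0,0],"twist":0},
  ],
)

```text
clock: 20.02
eef_pos: [592.0, 135.3, 68.7]
tool_rot: [3.139, -0.002, 0.989]
force: [-0.5, -1.3, 6.2]
width: 14.9
gripper_force: 63.6
```

```bash
python3 st.py | grep -E "rot|^force|torq"
```

```text
tool_rot [3.139, -0.002, 0.989]
force [-0.533, -1.316, 6.156]
torque [-0.427, 0.328, 1.196]
```

Call:
drive_tool(
  motion=[
    {"fingers":0.2,"linear":[0,0,0],"twist":0},
    {"fingers":0.35,"linear":[0,0,0],"twist":0},
    {"fingers":0.45,"linear":[0,0,0],"twist":0},
    {"fingers":0.45,"linear":[0,0,0],"twist":0},
    {"fingers":0.45,"linear":[0,0,0],"twist":0},
  ],
)

```text
clock: 20.43
eef_pos: [590.8, 135.0, 66.3]
tool_rot: [-3.141, -0.0, 0.984]
force: [-0.3, 0.5, 0.7]
width: 38.7
gripper_force: 0.0
```

Call:
drive_tool(
  motion=[
    {"fingers":0.45,"linear":[0,0,-0.02],"twist":0},
    {"fingers":0.45,"linear":[0,0,-0.035],"twist":0},
    {"fingers":0.45,"linear":[0,0,-0.04],"twist":0},
    {"fingers":0.45,"linear":[0,0,-0.04],"twist":0},
    {"fingers":0.45,"linear":[0,0,-0.015],"twist":0},
  ],
)

```text
clock: 20.85
eef_pos: [593.4, 135.9, 221.9]
tool_rot: [3.136, -0.007, 0.984]
force: [1.1, 0.8, -0.4]
width: 39.0
gripper_force: 0.0
```

```bash
python3 st.py 480 -120 220
```

```text
clock 20.85
qpos [-0.139, 0.58, -0.21, 1.653, 0.145, 0.916, -0.991]
eef_pos [593.427, 135.889, 221.948]
tool_rot [3.136, -0.007, 0.984]
force [1.094, 0.788, -0.426]
torque [-0.002, -0.024, -0.038]
width 39.003
gripper_force 0.0
tool delta [-275.9   47.4    1.9]
```

Move aside and look.

Call:
drive_tool(
  motion=[
    {"fingers":0.45,"linear":[-0.03,0.005,0],"twist":0},
    {"fingers":0.45,"linear":[-0.038,0.007,0],"twist":0},
    {"fingers":0.45,"linear":[-0.038,0.007,0],"twist":0},
    {"fingers":0.45,"linear":[-0.038,0.007,0],"twist":0},
    {"fingers":0.45,"linear":[-0.038,0.007,0],"twist":0},
  ],
)

```text
clock: 21.27
eef_pos: [516.4, -36.3, 216.3]
tool_rot: [3.142, 0.0, 0.984]
force: [1.5, -0.5, 0.5]
width: 38.5
gripper_force: 0.0
```

Call:
drive_tool(
  motion=[
    {"fingers":0.45,"linear":[-0.038,0.007,0],"twist":0},
    {"fingers":0.45,"linear":[-0.038,0.007,0],"twist":0},
    {"fingers":0.45,"linear":[-0.018,0,0],"twist":0},
    {"fingers":0.45,"linear":[0,0,0],"twist":0},
    {"fingers":0.45,"linear":[0,0,0],"twist":0},
  ],
)

```text
clock: 21.68
eef_pos: [476.6, -121.9, 216.4]
tool_rot: [-3.142, -0.0, 0.981]
force: [0.8, 0.2, -0.0]
width: 38.7
gripper_force: 0.0
```

```bash
python3 - <<'E'
from cell import cams
from h import *
d=cams.get_image("top"); np.savez("pics/top4.npz",**d)
cv2.imwrite("pics/crop4.png",cv2.resize(d["color"][140:215,180:295],None,fx=6,fy=6,interpolation=cv2.INTER_CUBIC))
im=d["color"].astype(int); b,g,r=im[...,0],im[...,1],im[...,2]
for c in blobs((r>120)&(g<70)&(b<80),50): print(cv2.minEnclosingCircle(ray(d,c[:,0],111)[:,:2].astype(np.float32)))
p=np.zeros(b.shape,np.uint8); p[148:185,236:266]=(b[148:185,236:266]<52)
n,l,st,ce=cv2.connectedComponentsWithStats(p); i=1+st[1:,4].argmax()
W=ray(d,np.argwhere(l==i)[:,::-1],88)[:,:2]; v=np.linalg.svd(W-W.mean(0))[2]; a=np.arctan2(v[0,1],v[0,0])%np.pi; print("bar",a,"cam",1.4-(a-np.pi/2+.057))
E
```

```text
((577.89697265625, 215.6303253173828), 30.713125228881836)
bar 1.0079972437561535 cam 1.905799083038743
```

View pics/crop4.png

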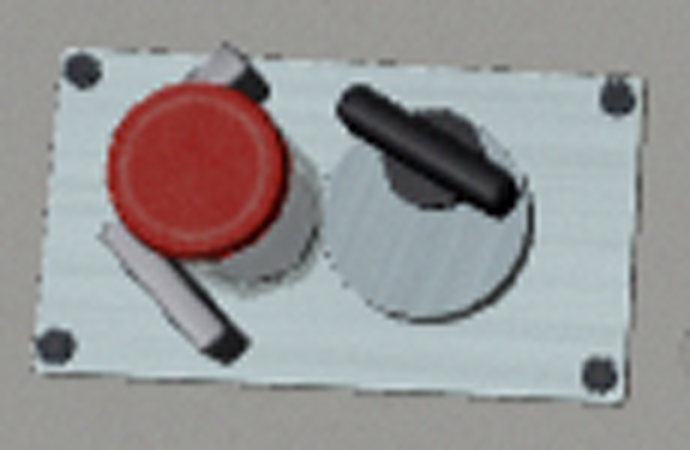

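The jar stands upright in the vee, lid at crop (197,170), with the lobe up against its body. Next I check whether the bar sprang back after I let go.

```bash
python3 - <<'E'
from h import *
from cell import cams
def bar(d):
    b=d["color"][...,0].astype(int)
    o=[]
    for th in(48,55,62):
        p=np.zeros(b.shape,np.uint8); p[146:185,236:267]=(b[146:185,236:267]<th)
        n,l,st,ce=cv2.connectedComponentsWithStats(p); i=1+st[1:,4].argmax()
        W=ray(d,np.argwhere(l==i)[:,::-1],88)[:,:2]; v=np.linalg.svd(W-W.mean(0))[2]; o.append(round(np.arctan2(v[0,1],v[0,0])%np.pi,3))
    return o
for f in("top0","top1","top4"): print(f,bar(dict(np.load(f"pics/{f}.npz"))))
print(bar(cams.get_image("top")))
E
python3 st.py 591 136 216
```

```text
top0 [np.float64(0.711), np.float64(0.714), np.float64(0.724)]
top1 [np.float64(2.786), np.float64(2.781), np.float64(2.77)]
top4 [np.float64(1.004), np.float64(1.009), np.float64(1.017)]
[np.float64(1.001), np.float64(1.009), np.float64(1.019)]
clock 21.783
qpos [0.345, 0.432, -0.217, 1.96, 0.129, 0.762, -0.532]
eef_pos [477.839, -119.712, 216.443]
tool_rot [3.141, -0.001, 0.985]
force [0.207, 0.383, 0.045]
torque [0.028, 0.048, 0.006]
width 38.297
gripper_force 0.0
tool delta [275.7 -47.    0.4]
```

Against the tool yaw, the bar reads the same here as it did when it was open and free, so it held. I'll regrip to confirm it's firm.

Call:
drive_tool(
  motion=[
    {"fingers":0.45,"linear":[0.034,-0.006,0],"twist":0},
    {"fingers":0.45,"linear":[0.038,-0.007,0],"twist":0},
    {"fingers":0.45,"linear":[0.038,-0.007,0],"twist":0},
    {"fingers":0.45,"linear":[0.038,-0.007,0],"twist":0},
    {"fingers":0.45,"linear":[0.038,-0.007,0],"twist":0},
  ],
)

```text
clock: 22.2
eef_pos: [552.5, 56.8, 216.3]
tool_rot: [-3.141, -0.001, 0.987]
force: [0.2, -0.8, -0.4]
width: 38.5
gripper_force: 0.0
```

Call:
drive_tool(
  motion=[
    {"fingers":0.45,"linear":[0.038,-0.007,0],"twist":0},
    {"fingers":0.45,"linear":[0.034,-0.006,0],"twist":0},
    {"fingers":0.45,"linear":[0.018,0,0],"twist":0},
    {"fingers":0.45,"linear":[0,0,0],"twist":0},
    {"fingers":0.45,"linear":[0,0,0],"twist":0},
  ],
)

```text
clock: 22.62
eef_pos: [590.5, 138.1, 215.8]
tool_rot: [-3.141, -0.0, 0.989]
force: [0.2, -0.6, 0.2]
width: 38.5
gripper_force: 0.0
```

Call:
drive_tool(
  motion=[
    {"fingers":0.45,"linear":[0,0,0.03],"twist":0},
    {"fingers":0.45,"linear":[0,0,0.035],"twist":0},
    {"fingers":0.45,"linear":[0,0,0.025],"twist":0},
    {"fingers":0.45,"linear":[0,0,0],"twist":0},
    {"fingers":0.45,"linear":[0,0,0],"twist":0},
  ],
)

```text
clock: 23.03
eef_pos: [589.7, 133.9, 125.6]
tool_rot: [-3.14, 0.003, 0.983]
force: [-0.2, 0.6, 0.5]
width: 38.4
gripper_force: 0.0
```

```bash
python3 st.py 591 136 66
```

```text
clock 23.033
qpos [-0.153, 0.699, -0.188, 1.739, 0.183, 0.725, -1.023]
eef_pos [589.662, 133.937, 125.576]
tool_rot [-3.14, 0.003, 0.983]
force [-0.199, 0.627, 0.499]
torque [-0.011, 0.007, -0.017]
width 38.375
gripper_force 0.0
tool delta [ 2.5 -0.  59.6]
```

Call:
drive_tool(
  motion=[
    {"fingers":0.45,"linear":[0.001,0,0.022],"twist":0},
    {"fingers":0.45,"linear":[0,0,0.025],"twist":0},
    {"fingers":0.45,"linear":[0,0,0.012],"twist":0},
    {"fingers":0.45,"linear":[0,0,0],"twist":0},
    {"fingers":0.45,"linear":[0,0,0],"twist":0},
  ],
)

```text
clock: 23.45
eef_pos: [592.0, 135.7, 68.4]
tool_rot: [3.141, -0.001, 0.984]
force: [0.1, 0.0, 0.5]
width: 38.7
gripper_force: 0.0
```

Call:
drive_tool(
  motion=[
    {"fingers":0.3,"linear":[0,0,0],"twist":0},
    {"fingers":0.15,"linear":[0,0,0],"twist":0},
    {"fingers":0,"linear":[0,0,0],"twist":0},
    {"fingers":0,"linear":[0,0,0],"twist":0},
    {"fingers":0,"linear":[0,0,0],"twist":0},
  ],
)

```text
clock: 23.87
eef_pos: [592.4, 136.1, 69.3]
tool_rot: [3.139, -0.002, 0.986]
force: [-1.8, -0.9, 6.4]
width: 15.1
gripper_force: 58.4
```

```bash
python3 st.py
```

```text
clock 23.867
qpos [-0.169, 0.78, -0.167, 1.766, 0.207, 0.61, -1.043]
eef_pos [592.448, 136.099, 69.313]
tool_rot [3.139, -0.002, 0.986]
force [-1.814, -0.949, 6.421]
torque [-0.047, 0.286, 0.726]
width 15.052
gripper_force 58.391
```

Call:
drive_tool(
  motion=[
    {"fingers":0,"linear":[0,0,0],"twist":0.01},
    {"fingers":0,"linear":[0,0,0],"twist":0},
    {"fingers":0,"linear":[0,0,0],"twist":0},
  ],
)

```text
clock: 24.12
eef_pos: [592.5, 136.1, 69.3]
tool_rot: [3.139, -0.002, 0.977]
force: [-0.9, 0.1, 7.0]
width: 14.9
gripper_force: 61.8
```

```bash
python3 st.py | grep -E "rot|^force|torq"
```

```text
tool_rot [3.139, -0.002, 0.977]
force [-0.93, 0.094, 6.995]
torque [-0.059, 0.339, 0.97]
```

Call:
drive_tool(
  motion=[
    {"fingers":0,"linear":[0,0,0],"twist":0.01},
    {"fingers":0,"linear":[0,0,0],"twist":0.005},
    {"fingers":0,"linear":[0,0,0],"twist":0},
    {"fingers":0,"linear":[0,0,0],"twist":0},
  ],
)

```text
clock: 24.45
eef_pos: [592.4, 136.1, 69.3]
tool_rot: [3.139, -0.002, 0.963]
force: [-1.1, -1.4, 7.3]
width: 15.0
gripper_force: 67.5
```

```bash
python3 st.py | grep -E "rot|^force|torq"
```

```text
tool_rot [3.139, -0.002, 0.963]
force [-1.051, -1.43, 7.276]
torque [-0.124, 0.265, 1.268]
```

Call:
drive_tool(
  motion=[
    {"fingers":0.2,"linear":[0,0,0],"twist":0},
    {"fingers":0.35,"linear":[0,0,0],"twist":0},
    {"fingers":0.45,"linear":[0,0,0],"twist":0},
    {"fingers":0.45,"linear":[0,0,0],"twist":0},
    {"fingers":0.45,"linear":[0,0,0],"twist":0},
  ],
)

```text
clock: 24.87
eef_pos: [591.2, 135.5, 67.2]
tool_rot: [-3.141, 0.0, 0.958]
force: [0.5, 0.7, 0.0]
width: 38.4
gripper_force: 0.0
```

Call:
drive_tool(
  motion=[
    {"fingers":0.45,"linear":[0,0,-0.02],"twist":0},
    {"fingers":0.45,"linear":[0,0,-0.035],"twist":0},
    {"fingers":0.45,"linear":[0,0,-0.04],"twist":0},
    {"fingers":0.45,"linear":[0,0,-0.04],"twist":0},
    {"fingers":0.45,"linear":[0,0,-0.015],"twist":0},
  ],
)

```text
clock: 25.28
eef_pos: [594.0, 136.6, 222.9]
tool_rot: [3.137, -0.007, 0.958]
force: [1.5, 0.0, 0.7]
width: 38.4
gripper_force: 0.0
```

Call:
drive_tool(
  motion=[
    {"fingers":0.45,"linear":[-0.03,0.005,0],"twist":0},
    {"fingers":0.45,"linear":[-0.038,0.007,0],"twist":0},
    {"fingers":0.45,"linear":[-0.038,0.007,0],"twist":0},
    {"fingers":0.45,"linear":[-0.038,0.007,0],"twist":0},
    {"fingers":0.45,"linear":[-0.038,0.007,0],"twist":0},
  ],
)

```text
clock: 25.7
eef_pos: [512.6, -33.6, 217.2]
tool_rot: [-3.141, 0.0, 0.959]
force: [-0.4, -0.2, 0.9]
width: 38.0
gripper_force: 0.0
```

Call:
drive_tool(
  motion=[
    {"fingers":0.45,"linear":[-0.038,0.007,0],"twist":0},
    {"fingers":0.45,"linear":[-0.038,0.007,0],"twist":0},
    {"fingers":0.45,"linear":[-0.018,0,0],"twist":0},
    {"fingers":0.45,"linear":[0,0,0],"twist":0},
    {"fingers":0.45,"linear":[0,0,0],"twist":0},
  ],
)

```text
clock: 26.12
eef_pos: [470.8, -118.2, 217.3]
tool_rot: [-3.142, -0.0, 0.956]
force: [1.3, 0.9, -0.2]
width: 38.9
gripper_force: 0.0
```

```bash
python3 - <<'E'
from cell import cams
from h import *
d=cams.get_image("top")
cv2.imwrite("pics/crop5.png",cv2.resize(d["color"][110:280,170:450],None,fx=2.8,fy=2.8,interpolation=cv2.INTER_CUBIC))
im=d["color"].astype(int); b,g,r=im[...,0],im[...,1],im[...,2]
for c in blobs((r>120)&(g<70)&(b<80),50): print(cv2.minEnclosingCircle(ray(d,c[:,0],111)[:,:2].astype(np.float32)))
p=np.zeros(b.shape,np.uint8); p[146:185,236:267]=(b[146:185,236:267]<55)
n,l,st,ce=cv2.connectedComponentsWithStats(p); i=1+st[1:,4].argmax()
W=ray(d,np.argwhere(l==i)[:,::-1],88)[:,:2]; v=np.linalg.svd(W-W.mean(0))[2]; print("bar",np.arctan2(v[0,1],v[0,0])%np.pi)
E
```

```text
((577.89697265625, 215.6303253173828), 30.713125228881836)
bar 1.009235299314244
```

View pics/crop5.png

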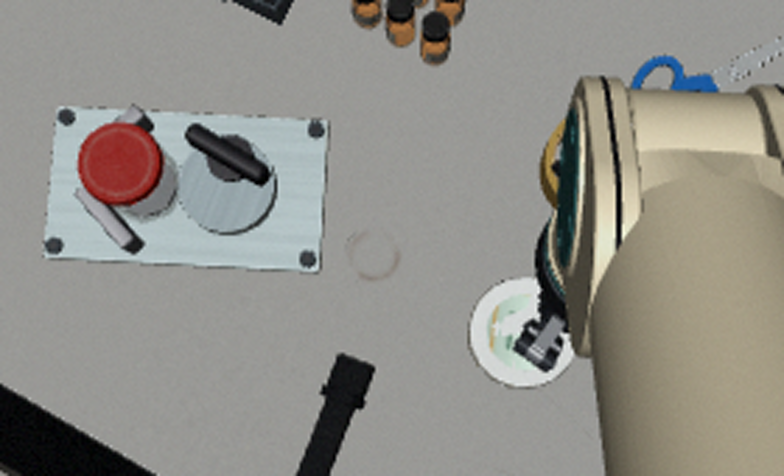

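The jar sits clamped at crop (120,163), and the bar angle is unchanged after applying about 1.3 N·m more, so the clamp is firm. The pot hasn't moved, the tape is mostly behind the arm, and the gripper is high and clear.

```bash
python3 -c "
from cell import ctrl; print(ctrl.finish_job())"
```

```text
the job is handed in; nothing more can be done
None
```

I turned the clamp open, stood the near red-lidded jar in the vee, and turned the knob back to clamp it. The knob held at about 1.3 N·m and its bar stayed put after release. I then let go and handed the job in at about 26 s; the arm went near neither the pot nor the tape.

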